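# Find the loose phase bolt on a rectifier and hold its cap open

## Robot

A 6-joint arm with a two-finger parallel gripper is mounted at the origin on the work surface. World frame = base frame: x ahead of the robot, y to its left, z up, the work surface at z = 0. Lengths are in mm, angles in rad, forces in N, time in s.
With the tool pointing down it reaches from about 325 to 875 mm from the base axis. Payload 4.4 kg.
Tool frame: the origin (TCP) lies on the centre line of the jaws, within the pads' length; the fingertips stand ahead of it and the grasp point (between the pads) lies 6 mm ahead of it (ctrl.tcp_to_tips is the z of the fingertips in the tool frame, in mm); z points along the fingers, y is the line along which they close (so a half turn about z gives the same grasp; the last joint's range is limited). The gripper opens to 85 mm and grips with 20 to 120 N. Pads are 22 mm wide; open, the fingers measure 114 mm over their backs; the gripper's body (76 mm by 85 mm) begins 54 mm behind the grasp point. The pads swing forward as they close: fully open they stand 13 mm farther back than shut.
Start: joints at [-0.15, 0.207, 1.542, -0, 1.393, -0.15], TCP at [575.002, -0.012, 256.282] pointing down, gripper open.
Joint ranges: [-2.73, 2.73], [-0.86, 2.22], [0.23, 2.46], [-1.11, 4.25], [0.08, 2.63], [-2.82, 2.82]. Speed limits (rad/s): [2.79, 2.79, 3.14, 3.14, 3.14, 3.14].

## Interface

Orientations are given as a 3x3 rotation matrix whose columns are the frame's x, y, z axes.
In Python, from plant import ctrl, sensors, optics gives the robot as it stands. Calls block until the motion is done:
- ctrl.move_ptp(position, orientation): joint-space move of the TCP to a pose.
- ctrl.move_l(position, rot=None, vel=150, threshold=None): straight line of the TCP; rot=None keeps the orientation; vel is the mean speed in mm/s. With threshold (N) it stops when the force on the tool has changed by that much, and returns True; else False.
- ctrl.set_joints(angles): joint-space move.
- ctrl.gripper_to(opening, force=None): finger opening in mm; force is the grip in N (None keeps the last); returns when the fingers have stopped.
- ctrl.hold(seconds).
- ctrl.solve_ik(position, orientation): joint angles nearest the present ones, or None.
- sensors.read_state(): the state.
- optics.grab_frame(name): name is "scene" or "side" or "wrist"; returns (picture, depth): 480x640x3 uint8, red, green, blue; 480x640 float32, mm along the optical axis (not along the pixel's ray), 0 where there is no reading.
- optics.camera_params(name): a dict with "mtx" (3x3 intrinsics, pixels), "R" (3x3) and "t" (3): a world point X has camera coordinates R X + t; the wrist camera has in their place "T_tool_cam" (4x4, takes a point from camera to tool coordinates, whose origin is the TCP and whose axes are the flange's). Camera axes: x right, y down, z forward; pixel columns grow to the right and rows downward; lengths in mm; the calibration is good to about 2 mm. A picture is of the moment at which its call begins: read the wrist's pose just before it. camera_params takes no time and is no camera call.
A pose or a line that the arm cannot do raises ctrl.MotionError and nothing moves.
- ctrl.finish_job(): hands the job in; it is judged then, once.
The state is a dict: "t": time; "q": joint angles; "qvel": joint speeds; "tau": joint torques, N m; "eef_pos": TCP position; "eef_rot": TCP orientation; "force": force on the tool from outside, world axes, zero at the start; "wrist_torque": the same for the moment, N m; "grip_width": finger opening in mm; "grasp_force": force on a finger pad.
Only numpy, scipy, OpenCV 4.12 (cv2) and the standard library are available. Lean on these libraries where they do the work, as an engineer would, in place of code of your own. Each camera call takes 0.05 s, during which the arm holds its last target. There are 200 camera calls.

## Task

One of the three capped bolts on the rectifier assembly has worked loose and I want to tighten it from my side of the bench. First take the top pot off the stack of small-parts pots and set it down upright on the bench, a few centimetres beyond the assembly's right-hand end, to catch the hardware; then, leaving the caps shut, tap firmly on the top of each one in turn, working along the row from the end next to that pot, and feel which bolt gives; finally lift that bolt's cap well past half open and finish while still holding it there, leaving the other two caps shut and everything else where it is.

Things in the scene. Friction and masses are not known exactly. Their poses are not given: they have to be found in the camera images.
- rectifier: rectifier assembly fixed to the bench: aluminium heatsink 150 deep (x) x 300 long (y) x 45 high mm, two 60 mm fans on its left end (to y +175, z 60); small parts on deck to z 72. Origin: centre of underside; x points away from the robot, y to its left along the row of bolts; yaw up to 0.3 rad. Right-hand end: plain face at y -150. Put the pot's centre at y -320 to -170, x within 110 of 0
- tap_right (a point): centre of the flat top of the shut right-hand (-y) cap, 111 mm above the bench, over the bolt's axis; axes as the assembly's. The three caps look alike, 90 mm apart along y: grey box shells 50 long (x) x 30 wide (y) x 26 high, on standoffs; flat side faces free to grip from above across the 30 mm, nothing beside them down to the deck, 66 mm below the top
- tap_mid (a point): the same point of the middle cap. Every cap's hinge line runs along the assembly's y on the robot's side: 27 mm to -x of this point and 24 mm below it. The far (+x) end swings up and towards the robot; at its foot is a lip 6 mm deep, 3 thick. A light spring shuts the cap when let go (0.3 to 0.8 N at the far end)
- tap_left (a point): the same point of the left-hand (+y) cap
- loose_bolt (a joint): how far the loose bolt, with its shut cap, is pressed down: 0 at rest, 0.005 m fully down. A push on top of the shut cap goes to the bolt: a tight one does not move at all, the loose one starts to sink at about 1.5 N, is fully down at about 4 N and springs back up. Its place in the row (right, middle or left) changes from start to start and is not told
- loose_cap (a joint): opening of the loose bolt's cap: 0 shut, 1.45 rad at its stop (half open is about 0.72)
- tight_cap_1 (a joint): opening of the cap of one of the two tight bolts (place not told): 0 shut, 1.45 rad at its stop
- tight_cap_2 (a joint): the same for the other tight bolt
- pot_top: topmost of three alike light grey plastic parts pots stacked at the robot's right: round, 59 mm outer diameter at the rim (57 below it), 44 high, open on top, wall 3; the lowest 15 mm is a foot of 46 diameter that sits in the mouth of the pot below. Origin: centre of underside, 58 mm above the bench when stacked (its rim at 102, the next pot's rim at 73); z up. About 50 g
- pot_mid: the middle pot of the stack, origin 29 mm above the bench; stays
- pot_low: the lowest pot of the stack, standing on the bench; stays
- multimeter: a dark handheld multimeter, 180 x 85 x 46 mm, lying on its back; stays where it is
- screwdriver: a screwdriver, 200 mm long, lying on the bench to the left of the assembly; stays where it is
- spanner: a steel spanner, 180 mm long, lying behind the assembly; stays where it is
- solder_spool: a spool of solder wire standing on end, 54 mm diameter, 40 high; stays where it is
- flux_bottle: a white plastic bottle, 40 mm diameter, 110 high, standing; stays where it is
- capacitor: a dark electrolytic capacitor can, 35 mm diameter, 48 high, standing on end; stays where it is
There are look-alikes about, which are no part of the job. Leave any orange or pink look-alike of the pot_top alone.

How it is judged:
By the outcome, as a careful person would: the job done as asked, in the order asked, and still so for the second after the job is handed in, while the arm keeps its last pose, push and grip.
It also fails if it takes over 54 s, if anything falls off the work surface, if the arm or the gripper's body presses on something with over 40 N, if the wrist force passes 120 N, or if a joint passes its speed limit or range.

## Working session

There is one attempt and no reset: what is moved stays moved. The work goes in short steps, each a Python script; the robot and the scene stay as the last script left them, time stands still between calls to the robot, and variables do not carry over. Pictures are saved under pics/ and viewed, at most 10 in all, crops included, and the job is handed in when it is done.

```bash
mkdir -p pics; ls
cat > h.py <<'E'
import numpy as np, cv2
from plant import ctrl, sensors, optics
def save(n,im): cv2.imwrite(f'pics/{n}.png',cv2.cvtColor(im,cv2.COLOR_RGB2BGR))
def cloud(name,d,st=None):
    p=optics.camera_params(name); K=np.array(p['mtx'])
    v,u=np.mgrid[0:480,0:640]
    c=np.stack([(u-K[0,2])/K[0,0]*d,(v-K[1,2])/K[1,1]*d,d],-1)
    if name=='wrist':
        T=np.array(p['T_tool_cam']); c=c@T[:3,:3].T+T[:3,3]
        return c@np.array(st['eef_rot']).T+np.array(st['eef_pos'])
    return (c-np.array(p['t']))@np.array(p['R'])
def down(a): # tool y axis along (cos a, sin a)
    y=np.array([np.cos(a),np.sin(a),0]); z=np.array([0,0,-1.]); return np.stack([np.cross(y,z),y,z],1)
E
python3 - <<'E'
from h import *
for n in ('scene','side'):
    im,d=optics.grab_frame(n); save(n,im); np.save(n+'.npy',cloud(n,d)); np.save(n+'im.npy',im)
s=sensors.read_state(); print(s['t'],ctrl.tcp_to_tips,s['eef_rot'],s['force'])
E
```

```text
pics
0.1 25.0 [[-2.53860047e-05  9.99997762e-01 -2.11568384e-03]
 [ 9.99999948e-01  2.60653358e-05  3.21065975e-04]
 [ 3.21120402e-04 -2.11567558e-03 -9.99997710e-01]] [-0.51250867  0.19535616 -0.43928226]
```

View pics/scene.png

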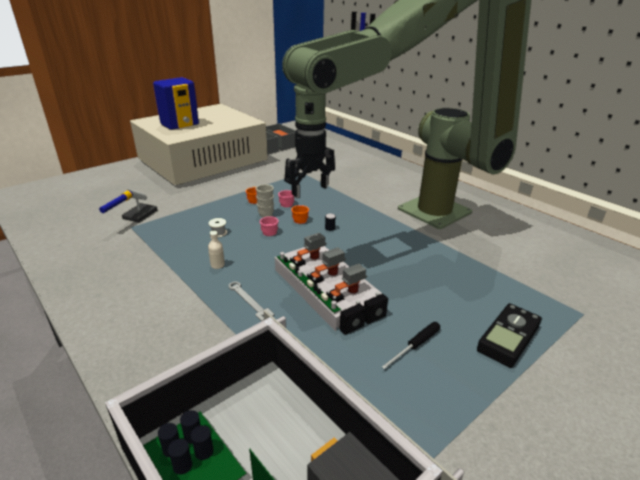

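View pics/side.png

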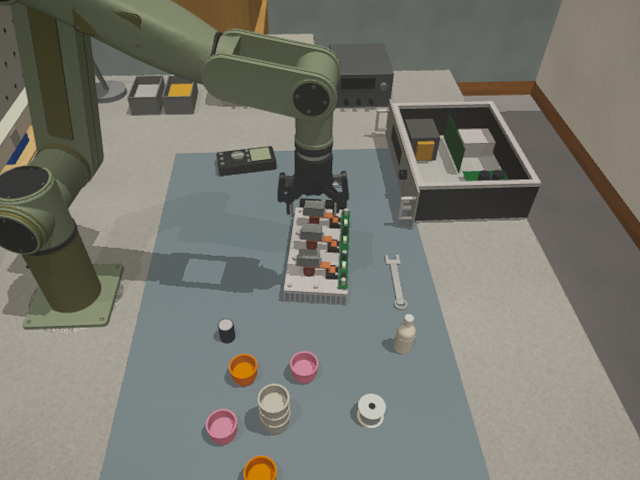

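The side view shows the grey stack at (275,405), with orange and pink look-alikes at (243,370), (304,367), (222,427) and (261,472). The assembly's right end is at (318,295) and the three grey caps are at about (309,258), (312,231) and (314,206). Next I'll localise these from depth.

Run:
```python
from h import *
P=np.load('side.npy'); im=np.load('sideim.npy')
def m(n,u,v,z0,z1,r=30):
    q=P[v-r:v+r,u-r:u+r].reshape(-1,3); q=q[(q[:,2]>z0)&(q[:,2]<z1)]
    if len(q): print(n,len(q),q.min(0).round(),q.max(0).round(),np.median(q,0).round(1))
m('stackrim',275,400,94,110); 
for n,u,v in (('or',243,370),('pk',304,367),('pk2',222,427),('or2',261,468)): m(n,u,v,35,50,18 if v<460 else 11)
m('cap0',222,331,40,60,15); m('cap_r',308,258,104,118,14);m('cap_m',312,231,104,118,14);m('cap_l',314,206,104,118,14)
m('deck',318,250,38,50,60); m('flux',404,335,60,120); m('spool',371,410,30,50)
for (u,v) in ((287,292),(347,296),(318,296),(295,208),(350,208),(308,252)): print(u,v,P[v,u].round(1))
save('crop1',cv2.resize(im[180:440,200:420],None,fx=2.3,fy=2.3,interpolation=cv2.INTER_CUBIC))
```

```text
stackrim 255 [ 454. -381.   94.] [ 511. -321.  106.] [ 481.5 -347.1  101. ]
or 226 [ 389. -273.   35.] [ 445. -213.   49.] [ 415.5 -237.3   42.6]
pk 216 [ 516. -273.   35.] [ 573. -214.   48.] [ 544.1 -240.4   42.9]
pk2 262 [ 352. -396.   35.] [ 411. -336.   48.] [ 379.8 -362.    42.7]
or2 87 [ 439. -447.   35.] [ 478. -435.   48.] [ 458.9 -438.3   41.5]
cap0 182 [ 357. -157.   40.] [ 390. -121.   52.] [ 374.8 -142.3   47.4]
cap_r 233 [541.  -8. 104.] [592.  28. 117.] [564.8   6.9 110.6]
cap_m 208 [552.  79. 104.] [602. 120. 115.] [577.   96.5 110.2]
cap_l 182 [563. 168. 104.] [613. 205. 116.] [588.3 184.5 110.5]
deck 2549 [504. -64.  38.] [687. 257.  50.] [579.5  35.9  44.8]
flux 329 [ 747. -206.   60.] [ 784. -172.  113.] [ 763.7 -192.4   79. ]
spool 559 [ 647. -370.   34.] [ 699. -316.   46.] [ 673.  -345.    39.8]
287 292 [513.  -40.4  35. ]
347 296 [659.3 -28.9  -1.7]
318 296 [588.2 -26.4  -0.8]
295 208 [540.5 252.4  45. ]
350 208 [700.7 298.    0. ]
308 252 [565.4  16.8 110.1]
```

View pics/crop1.png

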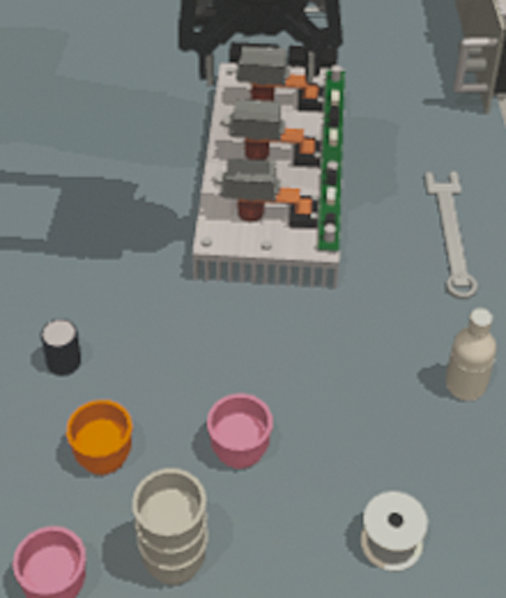

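Row direction gives yaw of about -0.13, and the cap spacing and heights match (90 mm, 110.5). The grey stack at (275,400) is the only plain grey triple stack, with its rim at z≈101; all the orange and pink pots are singles at z≈43. Next is a wrist look to refine the caps and the heatsink.

Run:
```python
from h import *
s=sensors.read_state(); im,d=optics.grab_frame('wrist'); save('w0',im); W=cloud('wrist',d,s); np.save('w0.npy',W)
q=W.reshape(-1,3); q=q[d.ravel()>0]
S=np.load('side.npy').reshape(-1,3); C=np.load('scene.npy')
# top faces of caps from each cloud
for n,c in (('side',S),('scene',C.reshape(-1,3)),('wrist',q)):
    for nm,c0 in (('r',(565,8)),('m',(577,97)),('l',(589,186))):
        k=c[(np.hypot(c[:,0]-c0[0],c[:,1]-c0[1])<38)&(c[:,2]>107)&(c[:,2]<116)]
        if len(k)>30: r=cv2.minAreaRect(k[:,:2].astype(np.float32)); print(n,nm,len(k),np.round(r[0],1),np.round(r[1],1),round(r[2],1),np.median(k[:,2]).round(1))
    k=c[(abs(c[:,2]-45)<3)&(abs(c[:,0]-598)<120)&(abs(c[:,1]-92)<190)]
    r=cv2.minAreaRect(k[:,:2].astype(np.float32)); print(n,'deck',np.round(r[0],1),np.round(r[1],1),round(r[2],2))
print(ctrl.solve_ik([482,-351,160],down(0)))
```

```text
side r 216 [566.2  10.5] [34.1 49.5] 86.0 110.8
side m 185 [576.7  99.2] [34.6 49.3] 86.0 110.5
side l 164 [587.6 187.7] [35.6 49.4] 86.3 110.7
side deck [596.7  97.9] [308.4 149.9] 82.92
scene r 134 [567.   11.6] [34.2 53.7] 83.7 111.7
scene m 154 [578.9 100.9] [31.8 51.9] 81.8 111.8
scene l 179 [590.8 189.8] [32.7 51.3] 79.9 111.8
scene deck [599.7 110.1] [331.5 153.8] 82.94
wrist r 2379 [567.   11.3] [30.5 50.1] 83.2 110.8
wrist m 3196 [577.8 100.4] [30.1 50.1] 82.9 110.8
wrist deck [593.8  67.2] [239.4 150.2] 83.07
[-7.74489188e-01  3.43423200e-01  1.57834521e+00 -4.44089210e-16
  1.21982425e+00 -7.74489188e-01]
```

View pics/w0.png

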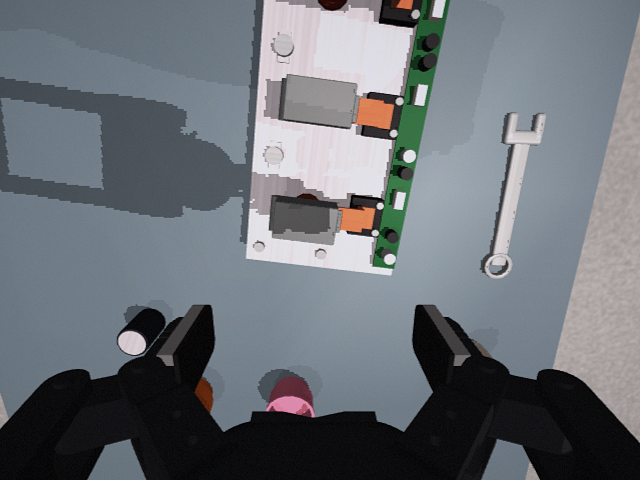

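The wrist view shows the right cap at (305,220) and the middle cap at (318,100), both with 50x30 tops at z 110.8; yaw is -0.121. The right end face centres at about (579,-52), so the pot goes at about (571,-116). Now to the stack, with a check from close up.

Run:
```python
from h import *
ctrl.move_ptp([482,-351,190],down(0))
s=sensors.read_state(); im,d=optics.grab_frame('wrist'); save('w1',im); W=cloud('wrist',d,s).reshape(-1,3)[d.ravel()>0]
for z0,z1 in ((99,106),(70,76)):
    k=W[(np.hypot(W[:,0]-482,W[:,1]+351)<40)&(W[:,2]>z0)&(W[:,2]<z1)]
    print(len(k), k.min(0).round(1),k.max(0).round(1), np.round(cv2.minEnclosingCircle(k[:,:2].astype(np.float32)),1) if 0 else cv2.minEnclosingCircle(k[:,:2].astype(np.float32)),np.median(k[:,2]))
print(s['t'],s['eef_pos'],s['grip_width'],s['force'])
ctrl.gripper_to(70); print(ctrl.tcp_to_tips, sensors.read_state()['grip_width'])
```

```text
1626 [ 454.6 -380.3   99. ] [ 513.6 -321.1  103.7] ((484.2816467285156, -350.8623962402344), 30.02092933654785) 101.46244371054249
2922 [ 456.3 -376.6   70. ] [ 511.4 -321.1   76. ] ((484.02752685546875, -347.9464416503906), 28.619375228881836) 75.28586948836295
1.5333 [ 482.6984599  -350.1189686   190.28222717] 85.50693735277838 [-0.24876573  0.30467904  0.39744109]
25.0 69.85368240328596
```

View pics/w1.png

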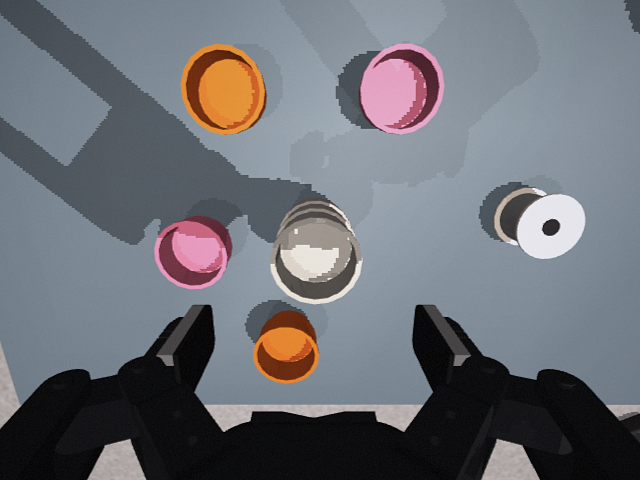

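The stack rim is at (316,260), centred at (484,-351) in world coordinates, and is plain grey. Grasping with the tips kept above the middle pot's rim.

Run:
```python
from h import *
st=lambda: sensors.read_state()
ctrl.gripper_to(80)
print(ctrl.move_l([484.2,-350.9,102],down(0),vel=90,threshold=8))
z=st()['eef_pos']
ctrl.gripper_to(50,30); s=st(); print(z,s['t'],s['grip_width'],s['grasp_force'],s['eef_pos'])
ctrl.move_l([484.2,-350.9,170],vel=80)
s=st(); im,d=optics.grab_frame('side'); save('s2',cv2.resize(im[200:480,150:450],None,fx=2,fy=2)); print(s['t'],s['grip_width'],s['force'])
```

```text
False
[ 484.72333737 -351.40293213  102.84944675] 3.625 57.52400098436668 32.31694579124451 [ 484.88078125 -351.57187451  103.23114363]
4.625 57.72229852593818 [ 0.16773606 -0.18153043 -0.39168772]
```

View pics/s2.png

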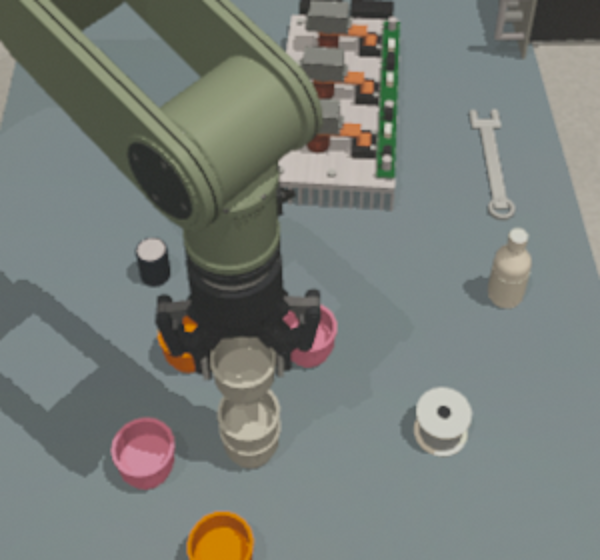

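The top pot is in the jaws at (243,368) and the other two are still stacked at (250,425). Now place it.

Run:
```python
from h import *
st=lambda: sensors.read_state()
ctrl.move_l([571.5,-116.5,130],vel=180)
ctrl.move_l([571.5,-116.5,56],vel=120)
r=ctrl.move_l([571.5,-116.5,41],vel=20,threshold=3); s=st(); print(r,s['t'],s['eef_pos'],s['force'],s['grip_width'])
ctrl.gripper_to(78)
ctrl.move_l([571.5,-116.5,180],vel=150)
s=st(); im,d=optics.grab_frame('wrist'); save('w3',im); W=cloud('wrist',d,s).reshape(-1,3)[d.ravel()>0]
k=W[(np.hypot(W[:,0]-571,W[:,1]+116)<42)&(W[:,2]>38)&(W[:,2]<60)]
print(s['t'],cv2.minEnclosingCircle(k[:,:2].astype(np.float32)),k.max(0),np.percentile(k[:,2],[5,50,95]))
y=-0.121
for a in (np.pi/2+y,-np.pi/2+y): print(ctrl.solve_ik([567,11.3,150],down(a)))
```

```text
True 7.5667 [ 571.57282213 -116.49373834   45.30271241] [0.2395397  0.51285463 4.52584712] 57.63290715642801
8.9583 ((571.1040649414062, -115.87753295898438), 29.807415008544922) [600.29046924 -86.12594328  45.37605629] [39.69778118 43.39518227 44.56823863]
[-1.32662669e-01  2.98782391e-01  1.66099489e+00 -4.44089210e-16
  1.18181537e+00 -1.58245900e+00]
[-1.32662669e-01  2.98782391e-01  1.66099489e+00 -4.44089210e-16
  1.18181537e+00  1.55913366e+00]
```

View pics/w3.png

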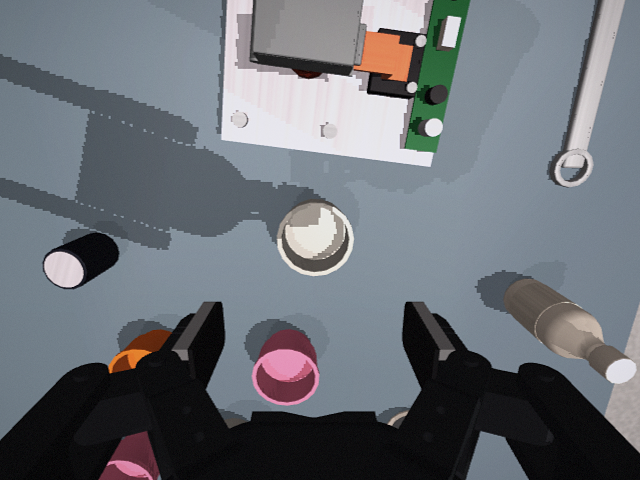

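The pot stands upright at (315,238), world (571,-116), rim at z 44. Next, tap right, middle, left, and check the opening arc's IK for each cap.

```bash
cat >> h.py <<'E'
YAW=-0.121; XA=np.array([np.cos(YAW),np.sin(YAW),0]); YA=np.array([-np.sin(YAW),np.cos(YAW),0])
TAP={'r':np.array([567.0,11.3,111]),'m':np.array([577.8,100.5,111]),'l':np.array([588.6,189.7,111])}
R0=down(np.pi/2+YAW)
GX,GZ=8.,-6.   # TCP relative to tap point when gripping (x along assembly, z)
def arc(c,th):
    from scipy.spatial.transform import Rotation as Ro
    H=TAP[c]-27*XA+np.array([0,0,-24]); M=Ro.from_rotvec(-th*YA).as_matrix()
    return H+M@(TAP[c]+GX*XA+np.array([0,0,GZ])-H), M@R0
E
python3 - <<'E'
from h import *
st=lambda: sensors.read_state()
for c in 'rml': print(c,[(lambda q: None if q is None else np.round(q,2).tolist())(ctrl.solve_ik(*arc(c,t))) for t in (0,.6,1.15)])
ctrl.gripper_to(0)
for c in 'rml':
    p=TAP[c]
    (ctrl.move_ptp([*p[:2],160],R0) if c=='r' else ctrl.move_l([*p[:2],160],vel=150))
    ctrl.move_l([*p[:2],143],vel=80)
    r=ctrl.move_l([*p[:2],124],vel=20,threshold=8); s=st()
    print(c,r,s['t'],s['eef_pos'].round(2),s['force'].round(2))
    ctrl.hold(.1); s=st(); print(s['eef_pos'].round(2),s['force'].round(2))
    ctrl.move_l([*p[:2],160],vel=100)
print(st()['t'])
E
```

```text
r [[-0.13, 0.37, 1.67, -0.0, 1.1, -1.58], [-0.14, 0.09, 2.12, 0.03, 0.33, -1.61], [-0.15, 0.22, 2.4, 3.1, 0.64, 1.59]]
m [[0.02, 0.41, 1.62, -0.0, 1.12, -1.43], [0.09, 0.15, 2.05, -0.33, 0.37, -1.09], [0.17, 0.28, 2.32, 3.6, 0.64, 1.32]]
l [[0.17, 0.47, 1.53, -0.0, 1.14, -1.28], [0.28, 0.23, 1.95, -0.53, 0.45, -0.75], [0.42, 0.35, 2.19, 3.99, 0.67, 1.09]]
r True 11.9 [567.78  11.22 130.9 ] [-0.47  0.31  5.91]
[567.73  11.23 130.91] [-0.62  1.43  5.12]
m True 14.1083 [578.63 100.49 135.93] [-2.65 -0.05  6.39]
[578.59 100.51 135.92] [-1.77  0.41  6.01]
l True 16.2667 [589.35 189.75 135.94] [-1.69 -0.32  5.93]
[589.35 189.76 135.96] [-2.59  0.02  5.6 ]
16.7667
```

All three taps registered. The right-hand bolt gave 5 mm (TCP 130.9 against 135.9), so it is the loose one. A rigid arc from tool-down runs into the wrist singularity, so I'll grip with the tool pre-tilted outward and check the whole arc first.

```bash
cat >> h.py <<'E'
from scipy.spatial.transform import Rotation as Ro
def rotc(th): return Ro.from_rotvec(-th*YA).as_matrix()
def pose(c,th,T0,gx=8.,gz=-9.,back=6.): # cap angle th, tool tilt th+T0
    H=TAP[c]-27*XA+np.array([0,0,-24.]); R=rotc(th+T0)@R0
    return H+rotc(th)@((27+gx)*XA+np.array([0,0,24+gz]))-back*R[:,2], R
E
python3 - <<'E'
from h import *
st=lambda: sensors.read_state()
for T0 in (-.4,-.5,-.6):
    print(T0,ctrl.solve_ik(*pose('r',0,T0,back=76)).round(2))
    for t in (0,.4,.8,1.0,1.15):
        q=ctrl.solve_ik(*pose('r',t,T0)); print(t,None if q is None else q.round(2))
E
```

```text
-0.4 [-0.13  0.59  1.24 -0.    1.71 -1.58]
0 [-0.13  0.61  1.36 -0.    1.57 -1.58]
0.4 [-0.13  0.34  1.68 -0.    1.12 -1.58]
0.8 [-0.14  0.11  2.    0.01  0.63 -1.59]
1.0 [-0.14  0.04  2.15  0.03  0.35 -1.61]
1.15 [-0.14  0.02  2.25  0.11  0.12 -1.7 ]
-0.5 [-0.13  0.67  1.15 -0.    1.82 -1.58]
0 [-0.13  0.67  1.28 -0.    1.68 -1.58]
0.4 [-0.13  0.39  1.61 -0.    1.24 -1.58]
0.8 [-0.14  0.15  1.93  0.01  0.76 -1.59]
1.0 [-0.14  0.07  2.08  0.02  0.49 -1.6 ]
1.15 [-0.14  0.03  2.19  0.04  0.27 -1.63]
-0.6 [-0.13  0.76  1.05 -0.01  1.93 -1.58]
0 [-0.13  0.74  1.21 -0.01  1.79 -1.58]
0.4 [-0.13  0.45  1.53 -0.    1.36 -1.58]
0.8 [-0.13  0.2   1.86  0.    0.89 -1.59]
1.0 [-0.14  0.1   2.01  0.01  0.63 -1.59]
1.15 [-0.14  0.04  2.13  0.02  0.42 -1.61]
```

Run:
```python
from h import *
st=lambda: sensors.read_state()
T0=-.55
ctrl.move_l([588,189,200],vel=150); ctrl.gripper_to(55)
p,R=pose('r',0,T0,back=86); ctrl.move_ptp(p,R)
p,R=pose('r',0,T0); print(ctrl.move_l(p,R,vel=70,threshold=6)); s=st(); print(s['t'],p,s['eef_pos'],s['force'])
ctrl.gripper_to(20,30); s=st(); print(s['t'],s['grip_width'],s['grasp_force'],s['force'].round(1))
for th in np.arange(.1,.31,.1):
    p,R=pose('r',th,T0); ctrl.move_l(p,R,vel=25); s=st(); print(round(th,2),s['grip_width'].__round__(1),s['force'].round(1),s['wrist_torque'].round(2))
im,d=optics.grab_frame('side'); save('s4',cv2.resize(im[150:330,220:420],None,fx=3,fy=3)); print(s['t'])
```

```text
False
19.8167 [578.0547008    9.95581472 107.11514713] [578.66663967   9.83433011 107.62004918] [ 0.14282704 -0.14312307  0.13587379]
20.15 29.708123547094388 34.22456055879593 [ 0.9 -1.8  0.9]
0.1 29.4 [ 1.7 -1.9  1.9] [-0.17 -0.38  0.04]
0.2 29.8 [ 1.9 -1.6  1.3] [-0.22 -0.32  0.05]
0.3 29.6 [ 0.6 -2.   2.2] [-0.28 -0.26  0.02]
21.125
```

View pics/s4.png

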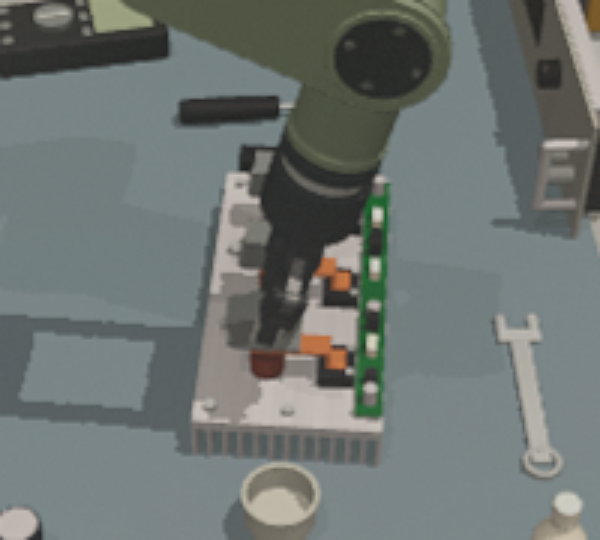

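The gripper holds the right cap at (270,330), the cap is starting to lift, forces are low, and the pot is undisturbed at (280,500). I'll continue the arc.

Run:
```python
from h import *
st=lambda: sensors.read_state()
T0=-.55
for th in np.arange(.4,1.16,.1).tolist()+[1.15]:
    p,R=pose('r',th,T0); ctrl.move_l(p,R,vel=25); s=st(); print(round(th,2),s['grip_width'].__round__(1),s['force'].round(1),s['wrist_torque'].round(2))
    if np.linalg.norm(s['force'])>25: break
s=st();print(s['t'],s['eef_pos'],p,s['grasp_force'])
for n,(a,b,c,e) in {'side':(130,330,200,440),'scene':(190,340,220,420)}.items():
    im,d=optics.grab_frame(n); save('e_'+n,cv2.resize(im[a:b,c:e],None,fx=3,fy=3)); 
    q=cloud(n,d).reshape(-1,3); H=TAP['r']-27*XA
    x=(q-H)@XA; y=(q-H)@YA; k=q[(abs(y)<13)&(x>-40)&(x<60)&(q[:,2]>75)&(q[:,2]<160)]
    print(n,len(k))
```

```text
0.4 29.7 [ 2.4 -2.5  1.7] [-0.43 -0.31  0.  ]
0.5 29.6 [ 2.6 -3.   2. ] [-0.43 -0.27 -0.01]
0.6 29.6 [ 1.5 -2.5  2. ] [-0.44 -0.29 -0.03]
0.7 29.6 [ 1.5 -2.6  1.4] [-0.57 -0.24 -0.1 ]
0.8 29.3 [ 2.2 -4.1  1.9] [-0.58 -0.16 -0.16]
0.9 29.7 [ 1.1 -3.6  2.2] [-0.54 -0.08 -0.22]
1.0 29.1 [ 1.  -3.4  2.6] [-0.62  0.02 -0.29]
1.1 29.5 [-1.4 -3.9  1.9] [-0.59  0.2  -0.33]
1.15 29.5 [-1.5 -4.   2.1] [-0.5   0.25 -0.37]
24.025 [536.96949833  14.95279562 129.3830641 ] [537.4355016   14.8948656  130.02606321] 34.21118125319481
side 295
scene 235
```

View pics/e_side.png

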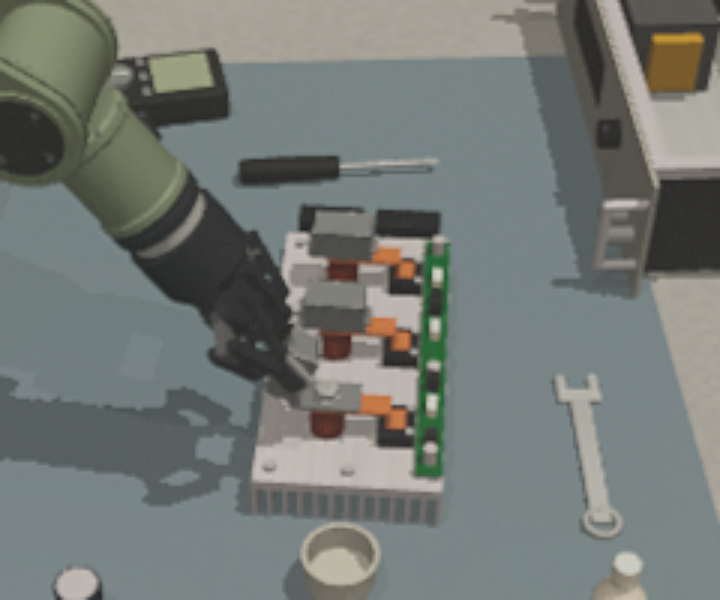

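View pics/e_scene.png

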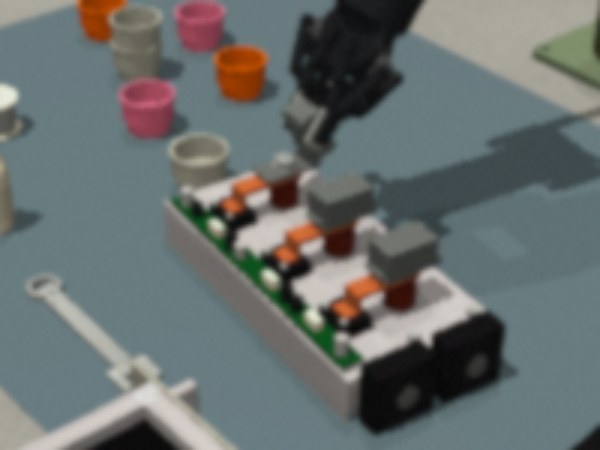

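The right cap stands open in the jaws, with its exposed bolt at (328,390) in the side crop. The other two caps are shut, the pot is upright at (340,560), and nothing else has moved. Handing in.

```bash
python3 -c "
from h import *
print(ctrl.finish_job())"
```

```text
the job is handed in; nothing more can be done
None
```

The job is handed in: the top pot is upright about 35 mm beyond the assembly's right-hand end, the tapping showed the right-hand bolt is the loose one, and its cap is held open at about 1.15 rad with the other two caps shut.

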